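# Stand a cigar mould board on its prop leg to air

## Robot

A 6-joint arm with a two-finger parallel gripper is mounted at the origin on the work surface. World frame = base frame: x ahead of the robot, y to its left, z up, the work surface at z = 0. Lengths are in mm, angles in rad, forces in N, time in s.
With the tool pointing down it reaches from about 275 to 825 mm from the base axis. Payload 4.9 kg.
Tool frame: the origin (TCP) lies at the very end of the fingers, on their centre line; the grasp point (between the pads) lies arm.grip_point_offset behind it (arm.grip_point_offset is the distance from the TCP to the grasp point, in mm); z points along the fingers, y is the line along which they close (so a half turn about z gives the same grasp; the last joint's range is limited). The gripper opens to 85 mm and grips with 20 to 120 N. Pads are 22 mm wide; open, the fingers measure 114 mm over their backs; the gripper's body (76 mm by 85 mm) begins 54 mm behind the grasp point. The pads swing forward as they close: fully open they stand 13 mm farther back than shut.
Start: joints at [-0.134, 0.326, -0.193, 1.052, 0, 1.437], TCP at [550.017, 0.009, 231.281] pointing down, gripper open.
Joint ranges: [-2.65, 2.65], [-0.97, 1.79], [-1.3, 1.35], [-1.93, 2.1], [-1.47, 1.37], [-3.14, 3.14]. Speed limits (rad/s): [2.57, 2.57, 3.14, 3.14, 3.14, 3.14].

## Interface

Orientations are given as a 3x3 rotation matrix whose columns are the frame's x, y, z axes.
In Python, from cell import arm gives the robot as it stands. The module is installed in compiled form; this text tells all that it offers.
- The arm moves only by the tool send_rows, never from a script. Its argument "rows" is a list that holds one entry, the list of rows, each a list of 7 numbers: the opening in per cent of the stroke, from 0 (shut) to 100 (fully open), then the shift along the tool's x, y, z in cm, then the turn, a rotation vector about the tool's x, y, z in rad. In form: [[[hand, tx, ty, tz, ax, ay, az], ...]]. A call has 1 to 10 rows; each row is the pose to reach, as a shift and turn from the pose commanded when the call began, along the tool's axes at that moment; what a row does not reach only later rows make up. A row lasts 1/10 s, in which the tool goes at most 50 mm and 8.59 degrees, less where a joint would pass 70% of its speed; a pose out of reach is approached as far as the arm can. A call with a gripper value outside its range is refused whole. The fingers move at their own pace and stop on an object; the grip force is fixed at half the most. Time passes only in rows, so rows that repeat a pose let the fingers close. It gives the time, the measured TCP pose, the force, the opening and the grip force at its end, in the units of the state.
- arm.observe(): the state, without advancing time (a new reading comes with each control period).
- arm.camera(name): name is "scene" or "side" or "wrist"; returns a dict with "pixels" (480x640x3 uint8, blue, green, red), "depth" (480x640 float32, mm along the optical axis (not along the pixel's ray), 0 where there is no reading), "fx", "fy", "cx", "cy" (pixels), "camera_from_world" (4x4, takes a point from world to camera coordinates); the wrist camera has in their place "mount" (4x4, takes a point from camera to tool coordinates, whose origin is the TCP and whose axes are the flange's). Camera axes: x right, y up, looking along -z (the intrinsics and any distortion apply to the point x, -y, -z); pixel columns grow to the right and rows downward; lengths in mm; the calibration is good to about 2 mm. A picture is of the moment at which its call begins: read the wrist's pose just before it.
- arm.sign_off(): hands the job in; it is judged then, once.
Trained networks look in the newest picture that a camera, given by its name, has taken for a name from the list of things; names that differ only in an ending like _2 or _b are one class to them, and where a whole thing is asked for, a point or a joint stands for the part that bears it (a point fixed in the world has none). Each returns a list of dicts, best first, with "p" (0 to 1); they miss things now and then, are a little off and sometimes report something else, mostly with a low value. They report only what shows in the picture. A call takes as long as a camera call.
- arm.cut_out(camera, thing): "pixels" (480x640 bool, what is visible of it).
- arm.tip_of(camera, thing): "position" ([x, y, z] in mm, in world coordinates, good to about 4 mm: a listed point, or the origin of a listed thing).
The state is a dict: "t": time; "joint_pos": joint angles; "qvel": joint speeds; "joint_torque": joint torques, N m; "tcp_pos": TCP position; "orientation": TCP orientation; "force": force on the tool from outside, world axes, zero at the start; "wrist_torque": the same for the moment, N m; "grip_width": opening from 0.0 (shut) to 1.0 (fully open); "finger_force": force on a finger pad.
Only numpy, scipy, OpenCV 4.12 (cv2) and the standard library are available. Lean on these libraries where they do the work, as an engineer would, in place of code of your own. Each camera call takes 0.05 s, during which the arm holds its last target. There are 200 camera calls.

## Task

The wooden mould board with the wire handle lies grooves down on the steel plate. Swing the wire prop leg on its back out past its spring's dead point until it snaps open and stays, then stand the board up on its bottom edge and that leg, handle at the top, leaning back on the leg like an easel. Set it down gently so that it stands by itself on the bench, and leave the other things where they are.

Things in the scene. Friction and masses are not known exactly. Their poses are not given: they have to be found in the camera images.
- board: Wooden mould board, 170 (its x) x 140 (y) x 24 mm (z), about 0.6 kg, loose, lying grooved face down. Origin: centre of the grooved face; +x to the top (handle) end, +z out of the smooth back (up at the start). Ends at x = +-85, back at z = 24 mm. Standing, x points up, 23 degrees off vertical to the leg's side, after about 113 degrees of tipping from lying
- handle (a point): Middle of the handle fixed to the board: a round steel bar 12 mm thick along the board's y, 42 mm beyond the top end, board frame (127, 0, 18) mm; rods at y = +-50 mm hold it (88 mm clear between). It can turn in a light grip as the board tips. About 198 mm above the table when the board stands
- bottom_edge (a point): Middle of the back edge of the board's bottom end, board frame (-85, 0, 24) mm: this edge rests on the table when the board stands. 24 mm up while the board lies
- hinge (a point): Middle of the leg's hinge axis, board frame (50, 0, 36) mm, held by two small dark brackets at y = +-52 mm (46 mm high over the grooved face); the axis lies along the board's y. A short spring strut runs from the leg's rung to a dark double bracket in the middle of the back (board x = 4, y = +-14, up to z = 61 mm)
- foot (a point): Middle of the leg's foot bar. The leg is a U of round steel bar 10 mm thick: two arms at y = +-40 mm and the foot bar across their ends, along the board's y, 125 mm from the hinge axis. Folded, it lies parallel to the back, foot bar at board frame (-75, 0, 36) mm, 7 mm clear of the back. Opening lifts it off the back in an arc about the hinge
- leg (a joint): Leg angle (rad): 0 folded on its stop, 0.8 fully open on the other stop. Foot bar in the board frame: x = 50 - 125 cos(angle), z = 36 + 125 sin(angle) mm. An over-centre spring: with the board lying and the leg's weight counted, it snaps back shut if let go below about 0.48 and snaps open above. Starting it takes about 0.23 N m (under 2 N at the foot bar)
- mould2: a second grooved mould board of the same wood, 170 x 140 x 24 mm, lying grooves up, with no handle and no leg. Bystander, origin at the centre of its underside
- cup: white open plastic cup, 90 mm across, 75 mm tall, off to the robot's right (-y). Bystander, origin at the centre of its underside
- cone: plain steel tapered plug standing upright, 52 mm across the foot, 75 mm tall, beside one long side of the board. Bystander, origin at the centre of its underside
- tape: white plastic ring lying flat, 64 mm outside, 22 mm tall, beside the other long side of the board. Bystander, origin at the centre of its underside
- knife: flat steel leaf knife, 150 x 68 mm, up to 14 mm thick, lying at the robot's right. Bystander, origin on the table under its middle
- mallet: wooden mallet lying down, 190 mm long, head 50 x 90 x 50 mm, at the robot's left. Bystander, origin on the table near its middle

How it is judged (in metres and radians):
On the way:
1. the prop leg is swung past its dead point and locked open (value of joint leg above 0.72 rad), for 0.2 s.
At the end, for the whole second after the job is handed in: The leg is locked open (joint over 0.72 rad); the board stands at rest on its bottom edge (within 8 mm of the table) and the leg's foot bar (centre under 12 mm), leaning back on the leg: its x axis within 0.6 rad of upright, its z axis 1.8 to 2.15 rad from straight up, the handle higher than 160 mm (value of joint leg above 0.72 rad and angle between board's own x axis and vertical below 0.6 rad and angle between board's own z axis and vertical between 1.8 and 2.15 rad and height (world z) of handle above 0.16 m and height (world z) of foot below 0.012 m and height (world z) of bottom_edge below 0.008 m and linear speed of board below 0.03 m/s and angular speed of board below 0.2 rad/s); the robot touches nothing.
It fails at once if one of the other things (second mould board, cup, steel plug, white ring, knife, mallet) is moved more than 40 mm from its place (distance of any of mould2, cup, cone, tape, knife, mallet from where it was at the start of the episode above 0.04 m).
It fails at once if the board is thrown, dropped or let fall over (faster than 0.9 m/s) (linear speed of board above 0.9 m/s).
It also fails if it takes over 61 s, if anything falls off the work surface, if the arm or the gripper's body presses on something with over 40 N, if the wrist force passes 120 N, or if a joint passes its speed limit or range.

## Working session

There is one attempt and no reset: what is moved stays moved. The work goes in short steps, Python scripts to look and compute and a tool call to move; the robot and the scene stay as the last step left them, time stands still between calls to the robot, and variables do not carry over. Pictures are saved under pics/ and viewed, at most 10 in all, crops included, and the job is handed in when it is done.

Besides the shell and the picture viewer there is one more tool, called after ">>>" by a JSON object that holds its "op" and its "data". send_rows: Moves the arm, as the interface text tells. Its arguments: {"type":"object","properties":{"rows":{"type":"array","items":{"type":"array","items":{"type":"array","items":{"type":"number"}}}}},"required":["rows"]}

```bash
mkdir -p pics; cat > h.py <<'E'
import numpy as np, cv2
from cell import arm
def tips(cam,names):
    for n in names:
        try:
            for r in arm.tip_of(cam,n)[:2]: print(cam,n,np.round(r["position"],0),round(r["p"],2))
        except Exception as e: print(n,e)
def state():
    s=arm.observe(); print(s["t"],np.round(s["tcp_pos"],1),np.round(s["orientation"],3).tolist(),np.round(s["joint_pos"],3),np.round(s["force"],1),s["grip_width"],s["finger_force"]); return s
E
python3 - <<'E'
from h import *
state(); print(arm.grip_point_offset)
for c in ("scene","side"):
    d=arm.camera(c); cv2.imwrite(f"pics/{c}0.png",d["pixels"])
    tips(c,["board","handle","bottom_edge","hinge","foot","mould2","cup","cone","tape","knife","mallet"])
    print(np.round(np.linalg.inv(d["camera_from_world"])[:3],2).tolist())
E
```

```text
0.0 [5.494e+02 1.000e-01 2.305e+02] [[-0.0, 1.0, -0.002], [1.0, 0.0, 0.0], [0.0, -0.002, -1.0]] [-0.134  0.327 -0.194  1.052 -0.     1.437] [-1.1 -0.4  0.8] 0.9967610517882904 0.0
18.700000000000003
scene board [592.  31.   2.] 0.89
scene handle [478. -16.  20.] 0.75
scene bottom_edge [673.  63.  24.] 0.83
scene hinge [549.  15.  32.] 0.6
scene foot [601. 483.  -1.] 0.46
scene foot [ 412. -462.    2.] 0.32
scene mould2 [604. 481.  -2.] 0.6
scene cup [ 571. -418.    4.] 0.73
scene cone [563. 195.   5.] 0.62
scene tape [ 613. -113.    3.] 0.97
scene knife [ 413. -462.    1.] 0.63
scene mallet [320. 453.  -1.] 0.67
scene mallet [ 612. -113.    0.] 0.32
[[-0.68, -0.53, 0.51, 1154.73], [0.73, -0.48, 0.48, 601.76], [-0.01, 0.7, 0.71, 965.08]]
side board [594.  34.   3.] 0.71
side handle [478. -19.  13.] 0.79
side bottom_edge [672.  68.  27.] 0.92
side hinge [551.  10.  36.] 0.69
side hinge [476. -18.  18.] 0.49
side foot [660.  58.  34.] 0.75
side foot [550.  13.  33.] 0.17
side mould2 [595. 484.  -0.] 0.57
side cup [ 573. -421.   -5.] 0.64
side cone [567. 194.   6.] 0.75
side tape [ 609. -114.    6.] 0.65
side knife [ 408. -462.    3.] 0.83
side mallet [317. 453.   5.] 0.69
[[-0.99, 0.09, -0.11, 322.6], [-0.14, -0.72, 0.68, 1164.46], [-0.02, 0.68, 0.73, 1318.02]]
```

View pics/scene0.png

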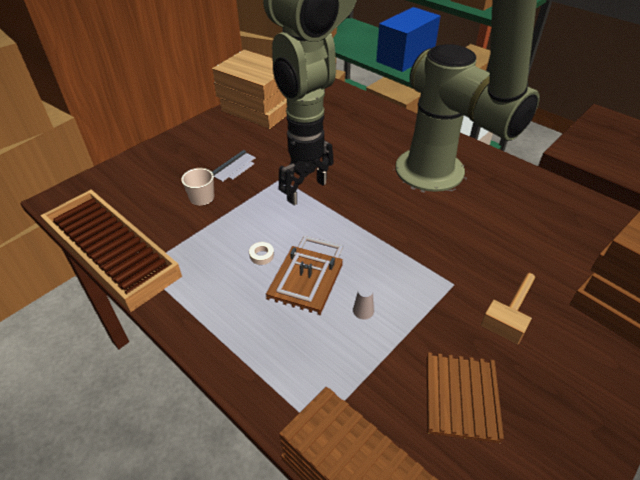

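View pics/side0.png

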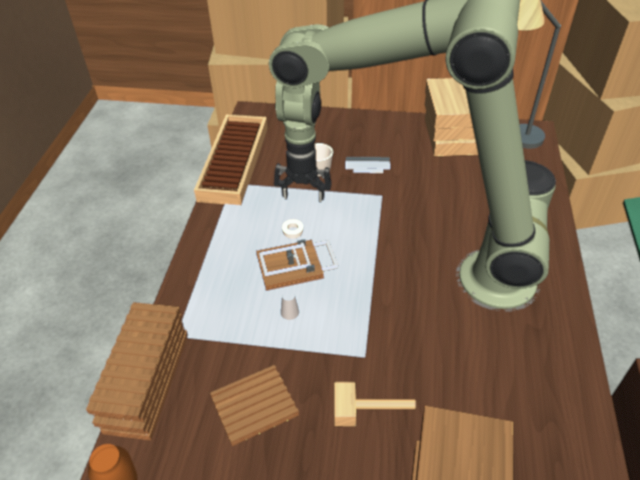

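The scene camera shows the board near (305,275) px: handle towards the robot, leg folded, tape at (262,252), cone at (364,303). The side camera agrees. Next I'll write the planner and move above the foot bar.

```bash
cat >> h.py <<'E'
import json,os
from scipy.spatial.transform import Rotation as Ro
O=np.array([594.5,32.,0.]); yaw=np.arctan2(-.388,-.922)
def axes():
    xb=np.array([np.cos(yaw),np.sin(yaw),0]); z=np.array([0,0,1.]); return xb,z,np.cross(xb,z)  # a = tipping axis
def tool(tau):
    xb,z,a=axes(); return Ro.from_rotvec(a*tau).as_matrix()@np.c_[a,-xb,-z]
def bp(x,z): xb,zz,a=axes(); return O+xb*x+zz*z
def cmd():
    if os.path.exists("cmd.json"): c=json.load(open("cmd.json")); return np.array(c[0]),np.array(c[1])
    return np.array([550.017,.009,231.281]),np.array([[0,1,0],[1,0,0],[0,0,-1.]])
def rows(poses):  # poses: (hand,p,R); prints rounded call blocks, updates cmd
    p0,R0=cmd(); 
    for k in range(0,len(poses),10):
        out=[]
        for h,p,R in poses[k:k+10]:
            out.append([h]+np.round(R0.T@(p-p0)/10,2).tolist()+np.round(Ro.from_matrix(R0.T@R).as_rotvec(),3).tolist())
        p0,R0=p0+R0@np.array(out[-1][1:4])*10,R0@Ro.from_rotvec(out[-1][4:]).as_matrix()
        print(json.dumps([out]).replace(" ",""))
    json.dump([p0.tolist(),R0.tolist()],open("cmd.json","w"))
def lin(h,p,R,n,start=None):
    p0,R0=start or cmd(); w=(Ro.from_matrix(R@R0.T)).as_rotvec()
    return [(h,p0+(p-p0)*s,Ro.from_rotvec(w*s).as_matrix()@R0) for s in np.arange(1,n+1)/n]
E
python3 - <<'E'
from h import *
rows(lin(60,bp(-75,130),tool(0),7))
E
```

```text
[[[60,0.87,1.62,1.45,0.0,0.0,-0.057],[60,1.75,3.25,2.89,0.0,0.0,-0.114],[60,2.62,4.87,4.34,0.0,0.0,-0.171],[60,3.49,6.49,5.79,0.0,0.0,-0.228],[60,4.36,8.12,7.23,0.0,0.0,-0.285],[60,5.24,9.74,8.68,0.0,0.0,-0.341],[60,6.11,11.36,10.13,0.0,0.0,-0.398]]]
```

>>> {"op": "send_rows", "data": {"rows": [[[60, 0.87, 1.62, 1.45, 0.0, 0.0, -0.057], [60, 1.75, 3.25, 2.89, 0.0, 0.0, -0.114], [60, 2.62, 4.87, 4.34, 0.0, 0.0, -0.171], [60, 3.49, 6.49, 5.79, 0.0, 0.0, -0.228], [60, 4.36, 8.12, 7.23, 0.0, 0.0, -0.285], [60, 5.24, 9.74, 8.68, 0.0, 0.0, -0.341], [60, 6.11, 11.36, 10.13, 0.0, 0.0, -0.398], [60, 6.11, 11.36, 10.13, 0.0, 0.0, -0.398], [60, 6.11, 11.36, 10.13, 0.0, 0.0, -0.398]]]}}

```text
t: 2.1
tcp_pos: [663.0, 61.1, 129.4]
orientation: [[-0.387, 0.922, -0.002], [0.922, 0.387, -0.0], [0.0, -0.002, -1.0]]
force: [0.2, 0.5, 0.3]
grip_width: 0.601
finger_force: 0.0
```

```bash
python3 - <<'E'
from h import *
s=state(); print(cmd()[0])
d=arm.camera("wrist"); cv2.imwrite("pics/w1.png",d["pixels"]); print(np.round(d["mount"],2).tolist(),d["fx"],d["cx"],d["cy"])
np.savez("w1.npz",depth=d["depth"],mount=d["mount"],R=s["orientation"],p=s["tcp_pos"],K=[d["fx"],d["fy"],d["cx"],d["cy"]])
tips("wrist",["foot","hinge","handle","bottom_edge","board"])
E
```

```text
2.1 [663.   61.1 129.4] [[-0.387, 0.922, -0.002], [0.922, 0.387, -0.0], [0.0, -0.002, -1.0]] [-0.019  0.615  0.003  0.96  -0.     1.155] [0.2 0.5 0.3] 0.6009097880399642 0.0
[663.617  61.109 129.981]
[[-0.0, 0.95, 0.32, 82.71], [1.0, -0.0, 0.0, -0.01], [0.0, 0.32, -0.95, -142.14], [0.0, 0.0, 0.0, 1.0]] 407.85034349030803 325.2016328515087 239.20440188782246
wrist foot [662.  56.  36.] 0.95
wrist hinge [546.  10.  34.] 0.67
wrist handle [475. -19.  16.] 0.79
wrist bottom_edge [675.  63.  25.] 0.73
wrist board [593.  29.  -0.] 0.58
wrist board [546.   9.  34.] 0.34
```

View pics/w1.png

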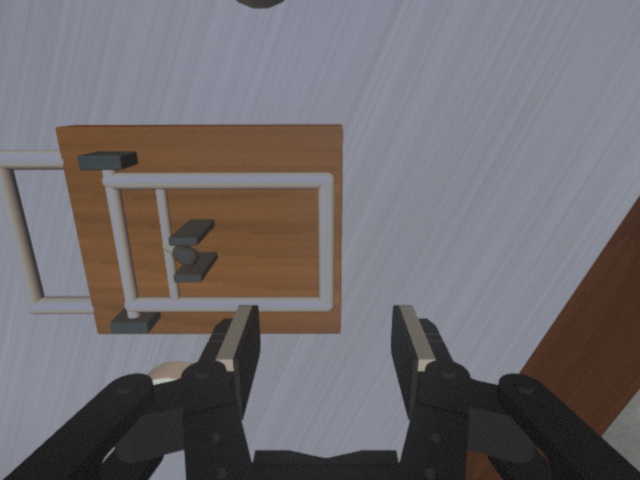

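The wrist view shows the foot bar at column 326, rows 172–312. The board's top edge is at rows 125–126 and its right edge at column 342. The board is well aligned with the tool. I'll intersect those pixel rays with known heights.

```bash
cat >> h.py <<'E'
def ray(u,v,zw,f="w1.npz"):
    d=np.load(f); fx,fy,cx,cy=d["K"]; c=np.array([(u-cx)/fx,-(v-cy)/fy,-1.]); M=d["mount"]; R=d["R"]
    o=d["p"]+R@M[:3,3]; r=R@M[:3,:3]@c; return o+r*(zw-o[2])/r[2]
E
python3 - <<'E'
from h import *
D=np.load("w1.npz")["depth"]; print(D[240,326],D[240,300],D[150,200])
xb,z,a=axes()
for n,u,v,zw in [("foot1",326,181,36),("foot2",326,303,36),("corner-",342,125,24),("corner+",341,332,24),("topc",57,127,24),("topc2",97,333,24),("rod1",8,158,18),("rod2",36,303,18)]:
    w=ray(u,v,zw); print(n,np.round(w,1),"board xy",np.round([(w-O)@xb,-(w-O)@a],1))
E
```

```text
245.09795 261.75723 243.15851
foot1 [648.  97.  36.] board xy [-74.6 -39.2]
foot2 [678.7  24.2  36. ] board xy [-74.5  39.9]
corner- [644.7 129.   24. ] board xy [-83.9 -70. ]
corner+ [699.4   1.8  24. ] board xy [-84.9  68.5]
topc [490.9  63.2  24. ] board xy [ 83.4 -69. ]
topc2 [543.3 -64.9  24. ] board xy [84.8 69.4]
rod1 [463.2  31.2  18. ] board xy [121.4 -50.2]
rod2 [496.8 -62.7  18. ] board xy [126.8  49.3]
```

```bash
python3 - <<'E'
from h import *
A=lin(40,bp(-75,31),tool(0),5); 
rows(A+[(0,)+A[-1][1:]]*5)
P=[]
for t in np.r_[np.linspace(0.05,.8,16),.8,.8]:
    P.append((0,bp(50-125*np.cos(t)-(-np.sin(t*.7))*0 + 0,36+125*np.sin(t))+tool(-t)[:,2]*5,tool(-t)))
rows(P)
E
```

```text
[[[40,-0.0,0.0,1.98,0.0,0.0,-0.0],[40,-0.0,0.0,3.96,0.0,0.0,-0.0],[40,-0.0,0.0,5.94,0.0,0.0,-0.0],[40,-0.0,0.0,7.92,0.0,0.0,-0.0],[40,-0.0,0.0,9.9,0.0,0.0,-0.0],[0,-0.0,0.0,9.9,0.0,0.0,-0.0],[0,-0.0,0.0,9.9,0.0,0.0,-0.0],[0,-0.0,0.0,9.9,0.0,0.0,-0.0],[0,-0.0,0.0,9.9,0.0,0.0,-0.0],[0,-0.0,0.0,9.9,0.0,0.0,-0.0]]]
[[[0,-0.0,0.01,-0.63,-0.05,0.0,-0.0],[0,-0.0,-0.01,-1.25,-0.1,0.0,-0.0],[0,-0.0,-0.07,-1.88,-0.15,0.0,-0.0],[0,-0.0,-0.15,-2.5,-0.2,0.0,-0.0],[0,-0.0,-0.26,-3.11,-0.25,0.0,-0.0],[0,-0.0,-0.41,-3.72,-0.3,0.0,-0.0],[0,-0.0,-0.59,-4.32,-0.35,0.0,-0.0],[0,-0.0,-0.79,-4.91,-0.4,0.0,-0.0],[0,-0.0,-1.03,-5.49,-0.45,0.0,-0.0],[0,-0.0,-1.29,-6.06,-0.5,0.0,-0.0]]]
[[[0,-0.0,0.01,-0.62,-0.05,0.0,-0.0],[0,-0.0,-0.01,-1.25,-0.1,0.0,-0.0],[0,-0.0,-0.07,-1.87,-0.15,0.0,-0.0],[0,-0.0,-0.15,-2.49,-0.2,0.0,-0.0],[0,-0.0,-0.27,-3.1,-0.25,0.0,-0.0],[0,-0.0,-0.41,-3.71,-0.3,0.0,-0.0],[0,-0.0,-0.41,-3.71,-0.3,0.0,-0.0],[0,-0.0,-0.41,-3.71,-0.3,0.0,-0.0]]]
```

>>> {"op": "send_rows", "data": {"rows": [[[40, 0, 0, 2, 0, 0, 0], [40, 0, 0, 4, 0, 0, 0], [40, 0, 0, 6, 0, 0, 0], [40, 0, 0, 8, 0, 0, 0], [40, 0, 0, 9.5, 0, 0, 0], [40, 0, 0, 10.1, 0, 0, 0], [0, 0, 0, 10.1, 0, 0, 0], [0, 0, 0, 10.1, 0, 0, 0], [0, 0, 0, 10.1, 0, 0, 0], [0, 0, 0, 10.1, 0, 0, 0]]]}}

```text
t: 3.4
tcp_pos: [664.0, 61.0, 29.7]
orientation: [[-0.388, 0.922, 0.001], [0.922, 0.388, -0.0], [-0.001, 0.001, -1.0]]
force: [-0.2, -0.8, -0.1]
grip_width: 0.081
finger_force: 58.7
```

>>> {"op": "send_rows", "data": {"rows": [[[0, 0, 0, -0.6, -0.05, 0, 0], [0, 0, 0, -1.25, -0.1, 0, 0], [0, 0, -0.07, -1.9, -0.15, 0, 0], [0, 0, -0.15, -2.5, -0.2, 0, 0], [0, 0, -0.26, -3.1, -0.25, 0, 0], [0, 0, -0.41, -3.7, -0.3, 0, 0], [0, 0, -0.59, -4.3, -0.35, 0, 0], [0, 0, -0.79, -4.9, -0.4, 0, 0], [0, 0, -1.03, -5.5, -0.45, 0, 0], [0, 0, -1.29, -6.06, -0.5, 0, 0]]]}}

```text
t: 4.4
tcp_pos: [652.5, 56.4, 91.3]
orientation: [[-0.388, 0.807, 0.446], [0.922, 0.34, 0.187], [-0.001, 0.483, -0.875]]
force: [0.8, 0.3, -0.9]
grip_width: 0.087
finger_force: 59.1
```

>>> {"op": "send_rows", "data": {"rows": [[[0, 0, 0.01, -0.62, -0.05, 0, 0], [0, 0, -0.01, -1.25, -0.1, 0, 0], [0, 0, -0.07, -1.87, -0.15, 0, 0], [0, 0, -0.15, -2.5, -0.2, 0, 0], [0, 0, -0.27, -3.1, -0.25, 0, 0], [0, 0, -0.41, -3.71, -0.3, 0, 0], [0, 0, -0.41, -3.71, -0.3, 0, 0], [0, 0, -0.41, -3.71, -0.3, 0, 0]]]}}

```text
t: 5.2
tcp_pos: [632.1, 48.0, 120.6]
orientation: [[-0.388, 0.643, 0.661], [0.922, 0.27, 0.278], [0.0, 0.717, -0.697]]
force: [-1.1, 1.1, 1.0]
grip_width: 0.084
finger_force: 59.7
```

```bash
python3 - <<'E'
from h import *
s=state(); print(cmd()); 
for c in ("scene","side"):
    d=arm.camera(c); tips(c,["foot","hinge","handle","bottom_edge","board"])
    cv2.imwrite("pics/%s2.png"%c,d["pixels"])
cv2.imwrite("pics/c2.png",cv2.resize(cv2.imread("pics/scene2.png")[200:340,230:400],None,fx=4,fy=4))
E
```

```text
5.2 [632.1  48.  120.6] [[-0.388, 0.643, 0.661], [0.922, 0.27, 0.278], [0.0, 0.717, -0.697]] [-0.255  0.345 -0.943 -0.402  0.451  1.081] [-1.1  1.1  1. ] 0.08350098026152854 59.73627984523773
(array([632.01199108,  47.82106277, 122.17366834]), array([[-0.38757544,  0.64225071,  0.6612861 ],
       [ 0.92183799,  0.27002641,  0.2780296 ],
       [ 0.        ,  0.71735609, -0.69670671]]))
scene foot [625.  50. 124.] 0.71
scene hinge [549.  14.  35.] 0.95
scene handle [477. -16.  20.] 0.57
scene bottom_edge [674.  63.  25.] 0.77
side foot [626.  44. 127.] 0.82
side hinge [547.  10.  35.] 0.96
side handle [478. -22.  15.] 0.94
side bottom_edge [672.  66.  28.] 0.77
side bottom_edge [566. 193.   6.] 0.24
side board [591.  32.   1.] 0.67
side board [ 574. -420.   -0.] 0.26
```

View pics/c2.png

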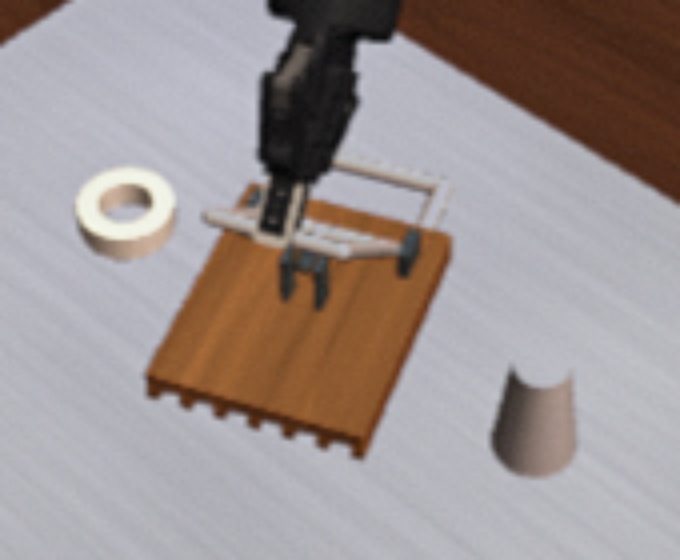

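Leg is open (foot at about 126 mm height) and the board hasn't moved. Next: release, retreat, and go to the handle.

```bash
python3 - <<'E'
from h import *
c=cmd(); json.dump([[632.0,47.8,120.2],c[1].tolist()],open("cmd.json","w"))
p,R=cmd()
A=[(40,p,R)]*4+lin(40,p-R[:,2]*70,R,6,(p,R)); rows(A)
T=tool(-.25); h=bp(127,18)+T[:,2]*8; up=h-T[:,2]*90
B=lin(40,up,T,10); rows(B)
C=lin(40,h,T,10); rows(C)
E
```

```text
[[[40,0.0,0.0,0.0,0.0,0.0,0.0],[40,0.0,0.0,0.0,0.0,0.0,0.0],[40,0.0,0.0,0.0,0.0,0.0,0.0],[40,0.0,0.0,0.0,0.0,0.0,0.0],[40,-0.0,0.0,-1.17,0.0,0.0,0.0],[40,-0.0,0.0,-2.33,0.0,0.0,0.0],[40,-0.0,0.0,-3.5,0.0,0.0,0.0],[40,-0.0,0.0,-4.67,0.0,0.0,0.0],[40,-0.0,0.0,-5.83,0.0,0.0,0.0],[40,-0.0,0.0,-7.0,0.0,0.0,0.0]]]
[[[40,-0.0,-1.47,-0.49,0.055,0.0,-0.0],[40,-0.0,-2.95,-0.98,0.11,0.0,-0.0],[40,-0.0,-4.42,-1.47,0.165,0.0,-0.0],[40,-0.0,-5.89,-1.96,0.22,0.0,-0.0],[40,-0.0,-7.36,-2.45,0.275,0.0,-0.0],[40,-0.0,-8.84,-2.94,0.33,0.0,-0.0],[40,-0.01,-10.31,-3.43,0.385,0.0,-0.0],[40,-0.01,-11.78,-3.92,0.44,0.0,-0.0],[40,-0.01,-13.26,-4.41,0.495,0.0,-0.0],[40,-0.01,-14.73,-4.9,0.55,0.0,-0.0]]]
[[[40,0.0,0.0,0.9,-0.0,0.0,-0.0],[40,0.0,0.0,1.8,-0.0,0.0,-0.0],[40,0.0,0.0,2.7,0.0,0.0,-0.0],[40,0.0,0.0,3.6,0.0,0.0,-0.0],[40,0.0,0.0,4.5,-0.0,0.0,-0.0],[40,0.0,0.0,5.4,0.0,0.0,-0.0],[40,0.0,0.0,6.3,0.0,0.0,-0.0],[40,0.0,0.0,7.2,0.0,0.0,-0.0],[40,0.0,0.0,8.1,-0.0,0.0,-0.0],[40,0.0,0.0,9.0,-0.0,0.0,-0.0]]]
```

>>> {"op": "send_rows", "data": {"rows": [[[40, 0, 0, 0, 0, 0, 0], [40, 0, 0, 0, 0, 0, 0], [40, 0, 0, 0, 0, 0, 0], [40, 0, 0, 0, 0, 0, 0], [40, 0, 0, -1.2, 0, 0, 0], [40, 0, 0, -2.4, 0, 0, 0], [40, 0, 0, -3.6, 0, 0, 0], [40, 0, 0, -4.8, 0, 0, 0], [40, 0, 0, -6, 0, 0, 0], [40, 0, 0, -7, 0, 0, 0]]]}}

```text
t: 6.8
tcp_pos: [585.3, 28.0, 169.3]
orientation: [[-0.387, 0.642, 0.661], [0.922, 0.27, 0.278], [-0.0, 0.717, -0.697]]
force: [0.5, 0.2, 0.2]
grip_width: 0.403
finger_force: 0.0
```

>>> {"op": "send_rows", "data": {"rows": [[[40, 0, -1.47, -0.49, 0.055, 0, 0], [40, 0, -2.95, -0.98, 0.11, 0, 0], [40, 0, -4.42, -1.47, 0.165, 0, 0], [40, 0, -5.89, -1.96, 0.22, 0, 0], [40, 0, -7.36, -2.45, 0.275, 0, 0], [40, 0, -8.84, -2.94, 0.33, 0, 0], [40, 0, -10.31, -3.43, 0.385, 0, 0], [40, 0, -11.78, -3.92, 0.44, 0, 0], [40, 0, -13.26, -4.41, 0.495, 0, 0], [40, 0, -14.73, -4.9, 0.55, 0, 0]]]}}

```text
t: 7.8
tcp_pos: [458.3, -25.5, 97.4]
orientation: [[-0.387, 0.894, 0.227], [0.922, 0.376, 0.095], [-0.0, 0.246, -0.969]]
force: [1.1, -0.3, -0.0]
grip_width: 0.401
finger_force: 0.0
```

```bash
python3 - <<'E'
from h import *
s=state(); 
T=tool(-.25); print(bp(127,18)+T[:,2]*(8-90))
d=arm.camera("wrist"); tips("wrist",["handle","foot","hinge"])
d=arm.camera("side"); tips("side",["handle","foot","hinge","bottom_edge"])
cv2.imwrite("pics/side3.png",d["pixels"])
E
```

```text
7.8 [458.3 -25.5  97.4] [[-0.387, 0.894, 0.227], [0.922, 0.376, 0.095], [-0.0, 0.246, -0.969]] [-0.327  0.184 -0.828  0.371  0.163  0.862] [ 1.1 -0.3 -0. ] 0.40070378648414334 0.0
[458.74389179 -25.12946853  97.45081858]
wrist handle [472. -23.  18.] 0.76
wrist handle [592.  28.   2.] 0.65
wrist hinge [544.  14.  34.] 0.63
side handle [478. -18.  11.] 0.75
side foot [625.  42. 124.] 0.58
side hinge [548.  11.  33.] 0.91
side bottom_edge [670.  66.  28.] 0.97
```

>>> {"op": "send_rows", "data": {"rows": [[[40, 0, 0, 1.2, 0, 0, 0], [40, 0, 0, 2.4, 0, 0, 0], [40, 0, 0, 3.6, 0, 0, 0], [40, 0, 0, 4.8, 0, 0, 0], [40, 0, 0, 6, 0, 0, 0], [40, 0, 0, 7, 0, 0, 0], [40, 0, 0, 7.8, 0, 0, 0], [40, 0, 0, 8.5, 0, 0, 0], [40, 0, 0, 9, 0, 0, 0], [40, 0, 0, 9, 0, 0, 0]]]}}

```text
t: 9.25
tcp_pos: [479.0, -16.3, 9.7]
orientation: [[-0.388, 0.893, 0.227], [0.922, 0.376, 0.096], [0.001, 0.247, -0.969]]
force: [0.2, 0.7, -0.5]
grip_width: 0.403
finger_force: 0.0
```

>>> {"op": "send_rows", "data": {"rows": [[[0, 0, 0, 0, 0, 0, 0], [0, 0, 0, 0, 0, 0, 0], [0, 0, 0, 0, 0, 0, 0], [0, 0, 0, 0, 0, 0, 0]]]}}

```text
t: 9.65
tcp_pos: [479.0, -16.5, 10.5]
orientation: [[-0.387, 0.893, 0.228], [0.922, 0.375, 0.096], [-0.0, 0.247, -0.969]]
force: [-3.0, -0.8, 3.9]
grip_width: 0.11
finger_force: 58.7
```

```bash
cat > tip.py <<'E'
from h import *
def hb(th,pos=None):  # handle centre, world, tipping th; pivots: grooved edge (-85,0) to 90deg, then back edge
    th90=min(th,np.pi/2); xb,z,a=axes()
    rot=lambda v,t: Ro.from_rotvec(a*t).apply(v)
    h=bp(-85,0)+rot(xb*212+z*18,th90)
    if th>np.pi/2:
        q=bp(-85-24,0); h=q+rot(h-q,th-np.pi/2)
    return h
def tau(th):
    d=np.degrees(th); return np.interp(d,[0,75,113],[-.25,-.6,.063])
def path(d0,d1,n):
    out=[]
    for d in np.linspace(d0,d1,n+1)[1:]:
        t=np.radians(d); T=tool(tau(t)); out.append((0,hb(t)+T[:,2]*8,T))
    return out
E
python3 - <<'E'
from tip import *
state(); d=arm.camera("side"); cv2.imwrite("pics/side4.png",d["pixels"])
rows(path(0,60,20))
E
```

```text
9.65 [479.  -16.5  10.5] [[-0.387, 0.893, 0.228], [0.922, 0.375, 0.096], [-0.0, 0.247, -0.969]] [-0.29   0.389 -0.872  0.115  0.157  0.898] [-3.  -0.8  3.9] 0.11011701037474754 58.72084379196167
[[[0,0.0,0.41,-1.04,-0.014,0.0,-0.0],[0,0.0,0.86,-2.06,-0.028,0.0,-0.0],[0,0.0,1.38,-3.06,-0.042,0.0,-0.0],[0,0.0,1.94,-4.03,-0.056,0.0,-0.0],[0,0.0,2.55,-4.97,-0.07,0.0,-0.0],[0,0.0,3.21,-5.87,-0.084,0.0,-0.0],[0,0.0,3.92,-6.74,-0.098,0.0,-0.0],[0,0.0,4.67,-7.58,-0.112,0.0,-0.0],[0,0.0,5.47,-8.37,-0.126,0.0,-0.0],[0,0.0,6.3,-9.12,-0.14,0.0,-0.0]]]
[[[0,0.0,0.96,-0.58,-0.014,0.0,-0.0],[0,0.0,1.95,-1.11,-0.028,0.0,-0.0],[0,0.0,2.97,-1.58,-0.042,0.0,-0.0],[0,0.01,4.01,-2.01,-0.056,0.0,-0.0],[0,0.01,5.08,-2.38,-0.07,0.0,-0.0],[0,0.01,6.16,-2.69,-0.084,0.0,-0.0],[0,0.01,7.25,-2.95,-0.098,0.0,-0.0],[0,0.01,8.36,-3.15,-0.112,0.0,-0.0],[0,0.01,9.48,-3.29,-0.126,0.0,-0.0],[0,0.01,10.6,-3.37,-0.14,0.0,-0.0]]]
```

Handle gripped (width 0.11, 59 N). Starting to tip the board.

>>> {"op": "send_rows", "data": {"rows": [[[0, 0, 0.41, -1.04, -0.014, 0, 0], [0, 0, 0.86, -2.06, -0.028, 0, 0], [0, 0, 1.38, -3.06, -0.042, 0, 0], [0, 0, 1.94, -4.03, -0.056, 0, 0], [0, 0, 2.55, -4.97, -0.07, 0, 0], [0, 0, 3.21, -5.87, -0.084, 0, 0], [0, 0, 3.92, -6.74, -0.098, 0, 0], [0, 0, 4.67, -7.58, -0.112, 0, 0], [0, 0, 5.47, -8.37, -0.126, 0, 0], [0, 0, 6.3, -9.12, -0.14, 0, 0]]]}}

```text
t: 10.7
tcp_pos: [515.1, -1.3, 115.0]
orientation: [[-0.388, 0.852, 0.351], [0.922, 0.358, 0.148], [-0.0, 0.381, -0.924]]
force: [-1.5, -0.9, -2.4]
grip_width: 0.105
finger_force: 58.5
```

```bash
python3 - <<'E'
from tip import *
s=state(); T=s["orientation"]; print(hb(np.radians(30))+tool(tau(np.radians(30)))[:,2]*8)
for c in("side","scene"):
    d=arm.camera(c); tips(c,["handle","foot","hinge","bottom_edge"]); cv2.imwrite(f"pics/{c}5.png",d["pixels"])
cv2.imwrite("pics/c5.png",cv2.resize(np.hstack([cv2.imread("pics/scene5.png")[190:340,230:400],cv2.imread("pics/side5.png")[190:340,230:400]]),None,fx=2.35,fy=2.35))
E
```

```text
10.7 [515.1  -1.3 115. ] [[-0.388, 0.852, 0.351], [0.922, 0.358, 0.148], [-0.0, 0.381, -0.924]] [-0.293  0.19  -0.818  0.255  0.245  0.919] [-1.5 -0.9 -2.4] 0.10538294484659853 58.49381625652313
[514.72052705  -1.57314046 114.18918479]
side foot [693.  73. 133.] 0.76
side hinge [585.  27.  97.] 0.76
side bottom_edge [688.  70.  26.] 0.76
scene handle [585.  30.  94.] 0.64
scene handle [517.   1. 119.] 0.63
scene foot [693.  75. 135.] 0.6
scene foot [587.  29.  95.] 0.49
scene hinge [584.  28.  95.] 0.83
scene hinge [ 610. -117.    2.] 0.65
scene bottom_edge [689.  69.  24.] 0.96
```

View pics/c5.png

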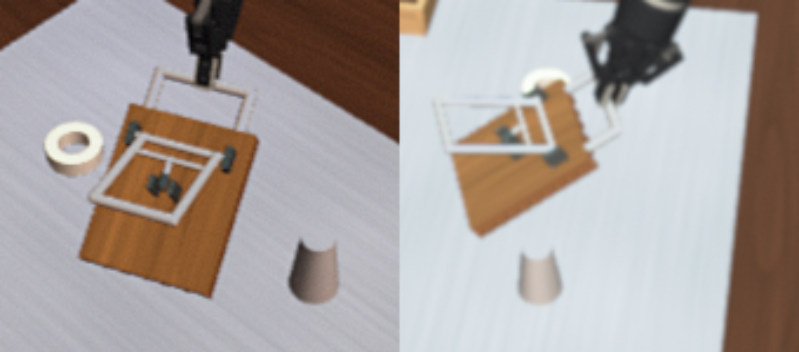

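The crop shows the board tipped about 30°, leg open and bottom edge on the plate, as planned. I'll keep going.

>>> {"op": "send_rows", "data": {"rows": [[[0, 0, 0.96, -0.58, -0.014, 0, 0], [0, 0, 1.95, -1.11, -0.028, 0, 0], [0, 0, 2.97, -1.58, -0.042, 0, 0], [0, 0, 4.01, -2.01, -0.056, 0, 0], [0, 0, 5.08, -2.38, -0.07, 0, 0], [0, 0, 6.16, -2.69, -0.084, 0, 0], [0, 0, 7.25, -2.95, -0.098, 0, 0], [0, 0, 8.36, -3.15, -0.112, 0, 0], [0, 0, 9.48, -3.29, -0.126, 0, 0], [0, 0, 10.6, -3.37, -0.14, 0, 0]]]}}

```text
t: 12.2
tcp_pos: [594.9, 31.8, 187.4]
orientation: [[-0.388, 0.794, 0.469], [0.922, 0.334, 0.197], [-0.001, 0.509, -0.861]]
force: [-7.2, -1.6, 7.8]
grip_width: 0.105
finger_force: 58.7
```

```bash
python3 - <<'E'
from tip import *
s=state(); print(cmd()[0])
for c in("side","scene"):
    d=arm.camera(c); tips(c,["handle","foot","hinge","bottom_edge"])
rows(path(60,90,10)); rows(path(90,111,10))
E
```

```text
12.2 [594.9  31.8 187.4] [[-0.388, 0.794, 0.469], [0.922, 0.334, 0.197], [-0.001, 0.509, -0.861]] [-0.225  0.161 -0.695  0.267  0.301  1.017] [-7.2 -1.6  7.8] 0.10487330287006501 58.69886934757233
[593.26652067  31.51498507 185.66009788]
side handle [594.  31. 187.] 0.6
side foot [756.  96. 107.] 0.81
side hinge [648.  52. 131.] 0.83
side bottom_edge [703.  76.  16.] 0.57
scene handle [598.  33. 190.] 0.55
scene foot [760. 101. 109.] 0.8
scene hinge [649.  54. 131.] 0.68
scene bottom_edge [710.  74.  16.] 0.71
[[[0,-0.0,1.12,0.13,-0.014,0.0,-0.0],[0,-0.0,2.22,0.31,-0.028,0.0,-0.0],[0,-0.0,3.32,0.56,-0.042,0.0,-0.0],[0,-0.0,4.41,0.86,-0.056,0.0,-0.0],[0,-0.0,5.47,1.22,-0.07,0.0,-0.0],[0,-0.0,6.46,1.63,-0.018,0.0,-0.0],[0,-0.0,7.43,2.1,0.035,0.0,-0.0],[0,-0.0,8.38,2.61,0.087,0.0,-0.0],[0,0.0,9.3,3.18,0.139,0.0,-0.0],[0,0.0,10.18,3.79,0.192,0.0,-0.0]]]
[[[0,0.0,0.71,0.25,0.036,0.0,-0.0],[0,0.0,1.4,0.52,0.073,0.0,-0.0],[0,0.0,2.09,0.82,0.11,0.0,-0.0],[0,0.0,2.76,1.15,0.146,0.0,-0.0],[0,0.0,3.43,1.5,0.183,0.0,-0.0],[0,0.0,4.08,1.87,0.22,0.0,-0.0],[0,0.0,4.71,2.27,0.256,0.0,-0.0],[0,0.0,5.33,2.69,0.293,0.0,-0.0],[0,0.0,5.94,3.14,0.329,0.0,-0.0],[0,0.0,6.52,3.6,0.366,0.0,-0.0]]]
```

>>> {"op": "send_rows", "data": {"rows": [[[0, 0, 1.12, 0, -0.014, 0, 0], [0, 0, 2.22, 0.1, -0.028, 0, 0], [0, 0, 3.32, 0.35, -0.042, 0, 0], [0, 0, 4.41, 0.65, -0.056, 0, 0], [0, 0, 5.47, 1, -0.07, 0, 0], [0, 0, 6.46, 1.4, -0.018, 0, 0], [0, 0, 7.43, 1.9, 0.035, 0, 0], [0, 0, 8.38, 2.4, 0.087, 0, 0], [0, 0, 9.3, 2.98, 0.139, 0, 0], [0, 0, 10.18, 3.59, 0.192, 0, 0]]]}}

```text
t: 13.7
tcp_pos: [698.0, 74.8, 213.5]
orientation: [[-0.389, 0.864, 0.319], [0.921, 0.366, 0.132], [-0.003, 0.345, -0.938]]
force: [1.3, 2.8, 15.9]
grip_width: 0.084
finger_force: 60.1
```

```bash
python3 - <<'E'
from tip import *
s=state(); print(cmd()[0],hb(np.pi/2))
for c in("side","scene"):
    d=arm.camera(c); tips(c,["handle","foot","hinge","bottom_edge"]); cv2.imwrite(f"pics/{c}6.png",d["pixels"])
cv2.imwrite("pics/c6.png",cv2.resize(np.hstack([cv2.imread("pics/scene6.png")[150:340,200:400],cv2.imread("pics/side6.png")[150:340,200:400]]),None,fx=2,fy=2))
E
```

```text
13.7 [698.   74.8 213.5] [[-0.389, 0.864, 0.319], [0.921, 0.366, 0.132], [-0.003, 0.345, -0.938]] [-0.065  0.385 -0.219  0.648  0.153  1.13 ] [ 1.3  2.8 15.9] 0.08367091995405845 60.11780083179474
[759.60487946 101.44990193 192.0802727 ] [689.43619471  71.95145721 212.        ]
side handle [701.  75. 206.] 0.94
side foot [799. 113.  50.] 0.94
side foot [ 610. -117.    6.] 0.68
side hinge [716.  80. 133.] 0.64
side hinge [ 608. -114.    2.] 0.31
side bottom_edge [706.  81.   5.] 0.95
scene handle [741.  96. 213.] 0.81
scene foot [808. 123.  31.] 0.62
scene hinge [745.  94. 129.] 0.91
scene bottom_edge [709.  79.   2.] 0.69
```

View pics/c6.png

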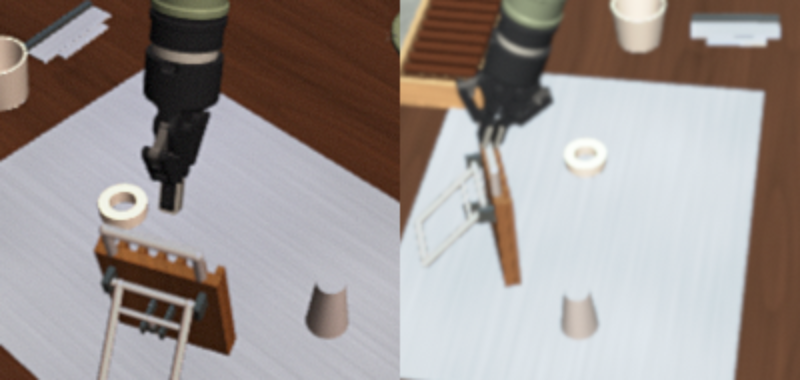

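The grip squeezed the bar out. The handle at (150,240) in the left crop is free of the fingers, and the board is swinging onto its leg, which is the intended direction. I'll hold still and look.

>>> {"op": "send_rows", "data": {"rows": [[[0, 0, 0, 0, 0, 0, 0], [0, 0, 0, 0, 0, 0, 0], [0, 0, 0, 0, 0, 0, 0], [0, 0, 0, 0, 0, 0, 0], [0, 0, 0, 0, 0, 0, 0]]]}}

```text
t: 14.7
tcp_pos: [691.0, 72.6, 206.2]
orientation: [[-0.387, 0.87, 0.306], [0.922, 0.366, 0.129], [-0.0, 0.332, -0.943]]
force: [-0.2, 0.4, 0.4]
grip_width: -0.002
finger_force: 0.0
```

```bash
python3 - <<'E'
from tip import *
s=state()
for c in("side","scene"):
    d=arm.camera(c); tips(c,["handle","foot","hinge","bottom_edge","cone","tape"]); cv2.imwrite(f"pics/{c}7.png",d["pixels"])
cv2.imwrite("pics/c7.png",cv2.resize(np.hstack([cv2.imread("pics/scene7.png")[150:340,200:400],cv2.imread("pics/side7.png")[150:340,200:400]]),None,fx=2,fy=2))
E
```

```text
14.7 [691.   72.6 206.2] [[-0.387, 0.87, 0.306], [0.922, 0.366, 0.129], [-0.0, 0.332, -0.943]] [-0.067  0.387 -0.23   0.649  0.149  1.129] [-0.2  0.4  0.4] -0.0017885129727939696 0.0
side handle [788. 111. 194.] 0.76
side foot [820. 121.   4.] 0.72
side hinge [774. 107. 118.] 0.86
side bottom_edge [719.  82.   5.] 0.65
side cone [567. 193.   7.] 0.63
side tape [ 609. -115.    6.] 0.52
scene handle [788. 114. 200.] 0.61
scene foot [818. 126.   7.] 0.93
scene hinge [318. 450.  -3.] 0.67
scene hinge [773. 108. 116.] 0.61
scene bottom_edge [718.  83.   6.] 0.63
scene cone [563. 196.   3.] 0.62
scene tape [ 612. -115.    0.] 0.57
```

View pics/c7.png

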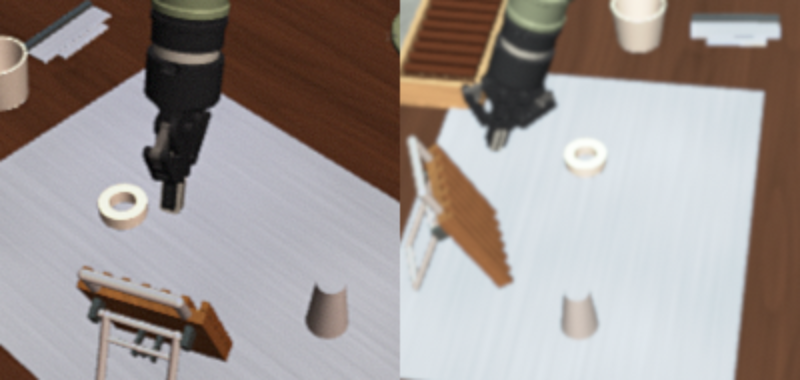

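The board now stands on its bottom edge and leg: handle about 198 mm up, foot and edge at about 5 mm, and bystanders unmoved. I'll back the arm away and verify.

>>> {"op": "send_rows", "data": {"rows": [[[0, 0, 0, -2, 0, 0, 0], [0, 0, 0, -4, 0, 0, 0], [0, 0, 0, -6, 0, 0, 0], [0, 0, 0, -8, 0, 0, 0], [0, 0, 0, -10, 0, 0, 0], [0, 0, 0, -12, 0, 0, 0], [0, 0, 0, -12, 0, 0, 0], [0, 0, 0, -12, 0, 0, 0], [0, 0, 0, -12, 0, 0, 0], [0, 0, 0, -12, 0, 0, 0]]]}}

```text
t: 16.4
tcp_pos: [653.8, 57.3, 317.7]
orientation: [[-0.388, 0.87, 0.303], [0.922, 0.366, 0.129], [0.001, 0.33, -0.944]]
force: [-0.1, 0.8, -1.1]
grip_width: 0.001
finger_force: 0.0
```

```bash
python3 - <<'E'
from tip import *
s=state()
for c in("side","scene"):
    d=arm.camera(c); tips(c,["handle","foot","hinge","bottom_edge","cone","tape"])
print(arm.sign_off())
E
```

```text
16.4 [653.8  57.3 317.7] [[-0.388, 0.87, 0.303], [0.922, 0.366, 0.129], [0.001, 0.33, -0.944]] [-0.099  0.25  -0.132  0.891  0.159  1.098] [-0.1  0.8 -1.1] 0.0008118121236344418 0.0
side handle [788. 115. 196.] 0.56
side foot [819. 122.   3.] 0.72
side foot [ 609. -116.    3.] 0.72
side bottom_edge [714.  86.   4.] 0.9
side cone [566. 195.   6.] 0.7
side tape [ 607. -114.    5.] 0.69
side tape [ 407. -460.    3.] 0.19
scene handle [785. 116. 199.] 0.77
scene foot [821. 123.   5.] 0.7
scene foot [562. 189.   4.] 0.61
scene hinge [775. 109. 117.] 0.9
scene bottom_edge [719.  82.   2.] 0.67
scene cone [565. 192.   5.] 0.7
scene tape [ 613. -114.    1.] 0.64
the job is handed in; nothing more can be done
None
```

The board stands by itself on its bottom edge and open leg, and I've handed the job in at 16.4 s with the arm clear and the cone and ring beside it unmoved; however, the handle slipped out of the grip near upright, so the last roughly 20° was an unguided swing onto the leg rather than a gentle set-down, and I did not measure the board's speed against the 0.9 m/s limit.

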